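Load a tin into the sloped tin chute

ROBOT

A 6-joint arm with a two-finger parallel gripper is mounted at the origin on the work surface. World frame = base frame: x ahead of the robot, y to its left, z up, the work surface at z = 0. Lengths are in m, angles in rad, forces in N, time in s.
With the tool pointing down it reaches from about 0.25 to 0.8 m from the base axis. Payload 3.9 kg.
Tool frame: the origin (TCP) lies at the very end of the fingers, on their centre line; the grasp point (between the pads) lies 19 mm behind it (r.grip_point_offset is the distance from the TCP to the grasp point, in m); z points along the fingers, y is the line along which they close (so a half turn about z gives the same grasp; the last joint's range is limited). The gripper opens to 85 mm and grips with 20 to 120 N. Pads are 22 mm wide; open, the fingers measure 114 mm over their backs; the gripper's body (76 mm by 85 mm) begins 54 mm behind the grasp point. The pads swing forward as they close: fully open they stand 13 mm farther back than shut.
Start: joints at [-1.11, 0.26, -0.138, 1.173, 0, 1.571], TCP at [0.233, -0.47, 0.231] pointing down, gripper open.
Joint ranges: [-2.78, 2.78], [-0.83, 1.72], [-1.28, 1.37], [-1.9, 2.12], [-1.57, 1.48], [-3.14, 3.14]. Speed limits (rad/s): [2.57, 2.57, 3.14, 3.14, 3.14, 3.14].

INTERFACE

Orientations are given as a 3x3 rotation matrix whose columns are the frame's x, y, z axes.
In Python, from plant import r gives the robot as it stands.
- The arm moves only by the tool jog_arm, never from a script. Its argument "commands" is a list of rows, each a list of 5 numbers: the shift along the world's x, y, z in m, then the turn about the world's z in degrees, then the closure, from 0 (fully open) to 1 (shut). A call has 1 to 12 rows; each row shifts and turns the commanded pose from where the row before left it; what a row does not reach is not made up. A row lasts 1/10 s, in which the tool goes at most 50 mm and 8.59 degrees, less where a joint would pass 70% of its speed; a pose out of reach is approached as far as the arm can. A call is refused whole if a number of a shift passes 0.05 or a number of a turn 8.59, either way. A call with a gripper value outside its range is refused whole. The fingers move at their own pace and stop on an object; the grip force is fixed at half the most. Time passes only in rows, so rows that do not move let the fingers close. It gives the time, the measured TCP pose, the force, the opening and the grip force at its end, in the units of the state.
- r.get_state(): the state, without advancing time (a new reading comes with each control period).
- r.snapshot(name): name is "scene" or "side" or "wrist"; returns a dict with "image" (480x640x3 uint8, red, green, blue), "range_z" (480x640 float32, m along the optical axis (not along the pixel's ray), 0 where there is no reading), "camera_matrix" (3x3 intrinsics, pixels), "position" and "orientation" of the camera in the world; the wrist camera has in their place "mount" (4x4, takes a point from camera to tool coordinates, whose origin is the TCP and whose axes are the flange's). Camera axes: x right, y down, z forward; pixel columns grow to the right and rows downward; lengths in m; the calibration is good to about 2 mm. A picture is of the moment at which its call begins: read the wrist's pose just before it.
- r.hand_in(): hands the job in; it is judged then, once.
The state is a dict: "clock": time; "q": joint angles; "joint_vel": joint speeds; "joint_efforts": joint torques, N m; "tool_pos": TCP position; "ee_rot": TCP orientation; "wrist_force": force on the tool from outside, world axes, zero at the start; "torque": the same for the moment, N m; "gripper_width": finger opening in m; "grip_force": force on a finger pad.
Only numpy, scipy, OpenCV 4.12 (cv2) and the standard library are available. Lean on these libraries where they do the work, as an engineer would, in place of code of your own. Each camera call takes 0.05 s, during which the arm holds its last target. There are 200 camera calls.

TASK

Load the squat tin into the tin chute: stand it upright in the open upper part of the sloping lane and let go of it, then push it down the lane until it is fully home against the stop, with the stop's paddle pushed all the way back, and take the hand away. Push gently: the stop gets damaged if the tin is rammed against it (18 N at most). Keep the tin upright, and leave the other things where they stand.

Things in the scene. Friction and masses are not known exactly. Their poses are not given: they have to be found in the camera images.
- tin_center (a point): The squat food tin: upright steel cylinder with a plain paper band, 58 mm across, 40 mm tall, 0.11 to 0.21 kg (the only low, squat one on the worktop). This point is its centre, half-way up; z runs along its axis.
- load_mark (a point): Point on the floor of the tin chute's lane, on its centre line, 50 mm from the lane's upper, open end, about 70 mm above the worktop. x axis downhill along the lane, y across it, z square to its floor. A tin fully home has its centre from 142 to 184 mm downhill of here: the stop is clamped at a place that differs every time and is not reported, so it must be found by feel.
- chute: The fixed tin chute: a lane 290 mm long on a wooden stand, sloping 12 degrees, dark rubber floor, 66 mm wide between steel walls 6 mm thick and 18 mm above the floor, open on top and at the upper end. A tin let go in it stays there and does not slide by itself. Origin: on the worktop under the lane's centre line, 83 mm beyond load_mark; x points to the downhill end, z up.
- strap_mid (a point): Middle of the top of a steel strap, 18 mm long in the lane's direction, that bridges the lane 50 mm above its floor, 169 mm downhill of load_mark; underside 47 mm above the floor. A tin slides under it but cannot be lowered in there; closed fingers fit in the lane uphill of it, behind a tin that is home. Axes as load_mark.
- paddle (a joint): Light steel paddle standing out of the stop (a white block with two steel cross bars, 2 to 34 mm above the floor, near the lane's low end). 0 = standing out 5 mm, no tin; 0.005 m = flush with the bars, tin home. Sliding the tin takes about 1 N, the paddle's spring under 0.5 N; at the bars it is solid and the force rises steeply. The tin's weight and friction keep the paddle back.
- spice_jar: Bystander: glass spice jar with a metal lid, 44 mm across, 95 tall. Origin at the centre of its underside.
- tall_can: Bystander: tall food can, 65 mm across, 105 tall. Origin at the centre of its underside.
- mug: Bystander: white mug, 80 mm across, 90 tall. Origin at the centre of its underside.
- moka_pot: Bystander: aluminium stove-top coffee pot with a black handle, 86 mm across, 160 tall. Origin at the centre of its underside.
- bowl: Bystander: white bowl, 120 mm across, 50 tall. Origin at the centre of its underside.
- oil_bottle: Bystander: green oil bottle, 64 mm across, 220 tall. Origin at the centre of its underside.

How it is judged:
By the outcome, as a careful person would: the job done as asked, in the order asked, and still so for the second after the job is handed in, with the robot touching nothing.
It also fails if it takes over 58 s, if anything falls off the work surface, if the arm or the gripper's body presses on something with over 40 N, if the wrist force passes 120 N, or if a joint passes its speed limit or range.

## Working session

There is one attempt and no reset: what is moved stays moved. The work goes in short steps, Python scripts to look and compute and a tool call to move; the robot and the scene stay as the last step left them, time stands still between calls to the robot, and variables do not carry over. Pictures are saved under pics/ and viewed, at most 10 in all, crops included, and the job is handed in when it is done.

Besides the shell and the picture viewer there is one more tool, called as a command line: name --pt "numbers of a row" for each row, then --argument value for the rest. jog_arm: Moves the arm, as the interface text tells. Its arguments: {"type":"object","properties":{"commands":{"type":"array"}},"required":["commands"]}

```bash
mkdir -p pics; ls
cat > h.py <<'E'
import numpy as np, cv2
from plant import r
def snap(n):
    st=r.get_state(); s=r.snapshot(n)
    if n=='wrist':
        T=np.eye(4);T[:3,:3]=st['ee_rot'];T[:3,3]=st['tool_pos']; M=T@s['mount']
    else:
        M=np.eye(4);M[:3,:3]=s['orientation'];M[:3,3]=s['position']
    K=s['camera_matrix'];z=s['range_z'];v,u=np.mgrid[:480,:640]
    P=np.stack([(u-K[0,2])/K[0,0]*z,(v-K[1,2])/K[1,1]*z,z],-1)@M[:3,:3].T+M[:3,3]
    P[z==0]=np.nan
    return s['image'],P,M
def save(n,im): cv2.imwrite('pics/'+n,im[:,:,::-1])
E
python3 - <<'E'
from h import *
for n in('scene','side'):
    im,P,M=snap(n); save(n+'.png',im); np.save(n+'.npy',P); print(n,M.round(2).tolist())
print(r.get_state())
E
```

```text
pics
scene [[0.63, 0.43, -0.65, 1.44], [0.78, -0.32, 0.54, -0.76], [0.02, -0.84, -0.53, 0.82], [0.0, 0.0, 0.0, 1.0]]
side [[-0.86, -0.31, 0.4, 0.04], [-0.51, 0.53, -0.68, 0.86], [-0.0, -0.79, -0.61, 0.85], [0.0, 0.0, 0.0, 1.0]]
{'clock': 0.1, 'q': array([-1.10999554e+00,  2.60593153e-01, -1.39279636e-01,  1.17269745e+00,
       -6.22579202e-06,  1.57078794e+00]), 'joint_vel': array([-3.75008029e-04, -1.11880804e-03,  2.61790888e-03,  2.10599231e-03,
        4.78643305e-04, -1.15699716e-05]), 'joint_efforts': array([ 1.35375769e-03, -4.06510198e+01,  2.54526758e+01,  1.00950742e-02,
        1.70759613e-04,  5.38397167e-07]), 'tool_pos': array([ 0.23316642, -0.46967525,  0.23054637]), 'ee_rot': array([[ 8.95692969e-01,  4.44672323e-01, -7.94373465e-04],
       [ 4.44673033e-01, -8.95691564e-01,  1.58611786e-03],
       [-6.21089931e-06, -1.77391107e-03, -9.99998427e-01]]), 'wrist_force': array([ 0.24689886, -0.75669622,  0.22355992]), 'torque': array([-0.03715964,  0.01147358,  0.02693798]), 'grip_force': 0.0, 'gripper_width': 0.08541228600028548}
```

View pics/scene.png

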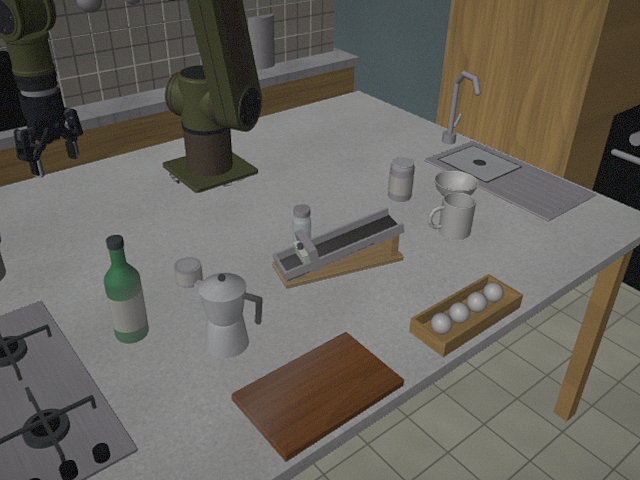

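View pics/side.png

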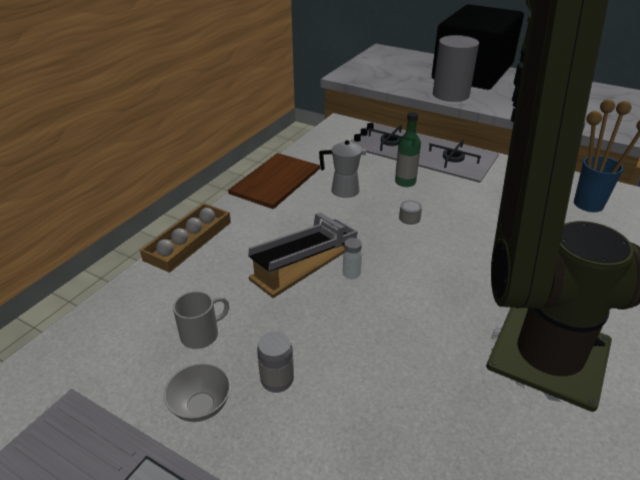

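The tin is at scene (188,272) and side (411,212). The chute's upper end is near scene (390,225), side (265,255), and its low end near scene (285,262). The spice jar stands close beside its low end, at scene (302,220). Next I measure these.

Run:
```python
from h import *
S=np.load('scene.npy');D=np.load('side.npy')
print('tin',S[264,188],S[275,188],D[206,411],D[215,411])
A=np.concatenate([S.reshape(-1,3),D.reshape(-1,3)]);A=A[~np.isnan(A[:,0])]
c=(S[264,188]+D[206,411])/2
t=A[(np.hypot(*(A[:,:2]-c[:2]).T)<.05)&(A[:,2]>.012)]
print(len(t),t.min(0),t.max(0)); top=t[t[:,2]>.036]; print('top',cv2.minEnclosingCircle(top[:,:2].astype(np.float32)),np.median(top,0),np.percentile(top,[2,98],0))
for n,I,(u,v) in [('jar',S,(302,210)),('jarD',D,(352,243)),('can',S,(402,162)),('mug',S,(457,200)),('moka',S,(222,282)),('bottle',S,(116,240)),('floorup',S,(375,232)),('floorD',D,(270,250)),('floorD2',D,(300,240)),('strap',S,(307,243))]: print(n,I[v,u].round(3))
# chute region
f0=S[232,375]
m=A[(np.hypot(*(A[:,:2]-f0[:2]).T)<.32)&(A[:,2]>.03)&(A[:,2]<.18)]
import numpy as np
# top-down height map
W=np.zeros((400,400),np.uint8)
for I in(S,D):
    p=I.reshape(-1,3);p=p[~np.isnan(p[:,0])];p=p[(p[:,2]>.01)&(p[:,2]<.25)]
    for x,y,z in p[np.argsort(p[:,2])]:
        i=int((x-.25)*800);j=int((y+.3)*800)
        if 0<=i<400 and 0<=j<400: W[399-i,399-j]=max(W[399-i,399-j],min(255,60+z*1200))
cv2.imwrite('pics/top.png',cv2.applyColorMap(W,cv2.COLORMAP_JET))
```

```text
tin [ 0.42861813 -0.29685315  0.03720628] [ 0.46043035 -0.3143169   0.03447876] [ 0.43347933 -0.30437261  0.04031141] [ 0.42140452 -0.27779909  0.03095589]
1031 [ 0.40150662 -0.33660031  0.01201029] [ 0.46595732 -0.26854207  0.04594383]
top ((0.4324052035808563, -0.30330923199653625), 0.033476829528808594) [ 0.4346322  -0.3016391   0.04050982] [[ 0.40696503 -0.32947168  0.03669071]
 [ 0.46238126 -0.27499663  0.04382986]]
jar [ 0.472 -0.02   0.095]
jarD [ 0.464 -0.014  0.097]
can [0.448 0.328 0.107]
mug [0.629 0.345 0.069]
moka [ 0.66  -0.342  0.151]
bottle [ 0.527 -0.471  0.221]
floorup [0.613 0.081 0.069]
floorD [0.634 0.073 0.069]
floorD2 [ 0.607 -0.016  0.05 ]
strap [ 0.574 -0.084  0.084]
```

View pics/top.png

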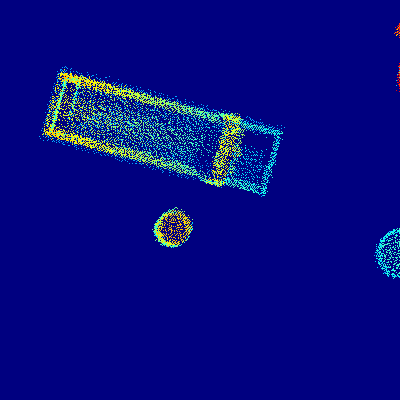

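jog_arm --pt "0.02 0.017 0 8.2 0" --pt "0.02 0.017 0 8.2 0" --pt "0.02 0.017 0 8.2 0" --pt "0.02 0.017 0 8.2 0" --pt "0.02 0.017 0 8.2 0" --pt "0.02 0.017 0 8.2 0" --pt "0.02 0.017 0 8.2 0" --pt "0.02 0.017 0 8.2 0" --pt "0.02 0.016 0 8.2 0" --pt "0.02 0.015 0 8.2 0"

```text
clock: 1.1
tool_pos: [0.4339, -0.3022, 0.2309]
ee_rot: [[-0.321, 0.947, -0.001], [0.947, 0.321, 0.001], [0.001, -0.001, -1.0]]
wrist_force: [0.5, -0.4, -0.1]
gripper_width: 0.0855
grip_force: 0.0
```

jog_arm --pt "0 0 -0.01 8.2 0" --pt "0 0 -0.01 8.2 0" --pt "0 0 -0.01 8.2 0" --pt "0 0 -0.01 8.2 0" --pt "0 0 -0.01 8.2 0" --pt "0 0 -0.01 8.2 0" --pt "0 0 -0.01 7.4 0" --pt "0 0 0 0 0" --pt "0 0 0 0 0"

```text
clock: 2.0
tool_pos: [0.4331, -0.303, 0.161]
ee_rot: [[-0.965, 0.261, -0.001], [0.261, 0.965, 0.001], [0.001, 0.0, -1.0]]
wrist_force: [0.4, 0.6, -0.3]
gripper_width: 0.0851
grip_force: 0.0
```

Run:
```python
from h import *
st=r.get_state();print(st['q'].round(2))
im,P,M=snap('wrist'); save('w1.png',im)
p=P.reshape(-1,3);p=p[~np.isnan(p[:,0])]
t=p[(np.hypot(p[:,0]-.433,p[:,1]+.303)<.045)&(p[:,2]>.032)&(p[:,2]<.05)]
print(len(t),cv2.minEnclosingCircle(t[:,:2].astype(np.float32)),np.median(t,0),np.percentile(t,[1,99],0))
# lane: direction from wall-top points in saved clouds
A=np.concatenate([np.load(n+'.npy').reshape(-1,3) for n in('scene','side')]);A=A[~np.isnan(A[:,0])]
d=np.array([-.261,-.965]);d/=np.linalg.norm(d);o=np.array([.62,.05])
for it in range(3):
    n=np.array([-d[1],d[0]])
    s=(A[:,:2]-o)@d; w=(A[:,:2]-o)@n
    F=A[(s>0)&(s<.1)&(abs(w)<.02)&(A[:,2]>.03)&(A[:,2]<.08)] # floor
    sf=(F[:,:2]-o)@d; k=np.polyfit(sf,F[:,2],1)
    h=A[:,2]-np.polyval(k,s)
    Wl=A[(s>-.08)&(s<.12)&(h>.011)&(h<.025)&(abs(w)<.06)&(abs(w)>.025)]
    sw=(Wl[:,:2]-o)@d; ww=(Wl[:,:2]-o)@n
    G=np.c_[sw,ww>0,ww<0]; c=np.linalg.lstsq(G,ww,rcond=None)[0]
    print('fit',c,k,np.degrees(np.arctan(k[0])))
    d=d+c[0]*n; d/=np.linalg.norm(d); o=o+n*(c[1]+c[2])/2
n=np.array([-d[1],d[0]])
s=(A[:,:2]-o)@d; w=(A[:,:2]-o)@n; h=A[:,2]-np.polyval(k,s)
Wl=s[(h>-.01)&(h<.025)&(abs(w)<.045)&(A[:,2]>.05)]
print('d',d,'o',o,'upper end pct',np.percentile(Wl,[0,1,2,5]))
b=(abs(w)<.028)&(s>0)&(s<.25)
for a in np.arange(.08,.22,.006):
    q=b&(s>=a)&(s<a+.006); print(round(a,3),q.sum(),np.percentile(h[q],[5,50,95]).round(3) if q.sum() else '')
```

```text
[-0.61  0.31 -0.26  1.    0.   -0.35]
4999 ((0.4315670132637024, -0.3020455837249756), 0.029512697830796242) [ 0.4298503  -0.30167689  0.04014324] [[ 0.4033827  -0.32914767  0.03464162]
 [ 0.45860585 -0.27486577  0.04182674]]
fit [-0.00262355  0.         -0.05596772] [-0.20025257  0.06864739] -11.323846349527159
fit [-0.0019611   0.042679   -0.03000999] [-0.21469371  0.06367775] -12.117105222972533
fit [-0.00038975  0.03634122 -0.03558484] [-0.21444448  0.06379072] -12.103453842636041
d [-0.265884   -0.96400503] o [0.59946179 0.05553588] upper end pct [-0.08523931 -0.08211907 -0.08046387 -0.07605548]
0.08 107 [-0.798 -0.005  0.001]
0.086 103 [-0.797 -0.029  0.002]
0.092 103 [-0.795 -0.029  0.002]
0.098 97 [-0.796 -0.003  0.002]
0.104 84 [-0.797 -0.027  0.002]
0.11 66 [-0.797 -0.027  0.002]
0.116 48 [-0.791 -0.028  0.002]
0.122 48 [-0.791 -0.026  0.002]
0.128 88 [-0.787  0.002  0.052]
0.134 209 [-0.782  0.024  0.053]
0.14 185 [-0.783  0.035  0.053]
0.146 135 [-0.782  0.039  0.052]
0.152 138 [-0.776  0.019  0.046]
0.158 76 [-0.778  0.025  0.046]
0.164 33 [-0.778 -0.001  0.002]
0.17 34 [-0.276 -0.     0.002]
0.176 30 [-0.003 -0.     0.002]
0.182 34 [-0.004 -0.001  0.003]
0.188 22 [-0.002  0.001  0.006]
0.194 78 [-0.009  0.014  0.02 ]
0.2 169 [-0.02   0.003  0.02 ]
0.206 45 [-0.022 -0.018 -0.012]
0.212 43 [-0.021 -0.018 -0.014]
0.218 46 [-0.019 -0.016 -0.013]
```

View pics/w1.png

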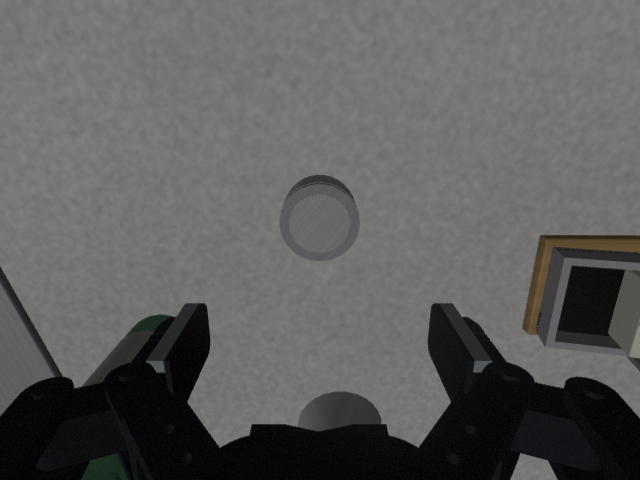

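Wrist view: the tin's top is centred at (319,222). Its height, about 40 mm, and radius match. The chute's low end, with the white stop block, is at the right (630,300). I go down and grip.

jog_arm --pt "-0.0015 0.001 -0.02 0 0" --pt "0 0 -0.03 0 0" --pt "0 0 -0.03 0 0" --pt "0 0 -0.03 0 0" --pt "0 0 -0.025 0 0" --pt "0 0 -0.016 0 0" --pt "0 0 0 0 0" --pt "0 0 0 0 0.5" --pt "0 0 0 0 1" --pt "0 0 0 0 1" --pt "0 0 0 0 1" --pt "0 0 0 0 1"

```text
clock: 3.25
tool_pos: [0.4334, -0.3031, 0.0122]
ee_rot: [[-0.966, 0.259, 0.003], [0.259, 0.966, -0.002], [-0.004, -0.001, -1.0]]
wrist_force: [-0.1, 0.0, 6.3]
gripper_width: 0.0562
grip_force: 64.2
```

jog_arm --pt "0 0 0 0 1" --pt "0 0 0 0 1" --pt "0 0 0 0 1"

```text
clock: 3.55
tool_pos: [0.4334, -0.3031, 0.0122]
ee_rot: [[-0.966, 0.259, 0.003], [0.259, 0.966, -0.002], [-0.004, -0.001, -1.0]]
wrist_force: [-0.8, 1.6, 7.1]
gripper_width: 0.0565
grip_force: 64.2
```

jog_arm --pt "0 0 0.015 0 1" --pt "0 0 0.035 0 1" --pt "0 0 0.05 0 1" --pt "0 0 0.05 0 1" --pt "0.017 0.038 0 0 1" --pt "0.017 0.038 0 0 1" --pt "0.017 0.038 0 0 1" --pt "0.017 0.038 0 0 1" --pt "0.017 0.038 0 0 1" --pt "0.017 0.038 0 0 1"

```text
clock: 4.55
tool_pos: [0.5343, -0.0727, 0.1607]
ee_rot: [[-0.966, 0.259, 0.001], [0.259, 0.966, -0.0], [-0.001, -0.0, -1.0]]
wrist_force: [0.6, -0.3, -1.9]
gripper_width: 0.0563
grip_force: 64.4
```

jog_arm --pt "0.018 0.038 0 0 1" --pt "0.018 0.038 0 0 1" --pt "0.018 0.038 0 0 1" --pt "0.018 0.038 0 0 1" --pt "0 0 0 0 1" --pt "0 0 0 0 1" --pt "0 0 0 0 1"

```text
clock: 5.25
tool_pos: [0.6052, 0.0771, 0.1602]
ee_rot: [[-0.966, 0.259, -0.001], [0.259, 0.966, -0.001], [0.001, -0.001, -1.0]]
wrist_force: [-0.8, 0.4, -1.5]
gripper_width: 0.0565
grip_force: 64.5
```

```bash
cat > lane.py <<'E'
from h import *
def fit(P,d=np.array([-.2659,-.964]),o=np.array([.5995,.0555]),smin=-.1,smax=.12):
    p=P.reshape(-1,3);p=p[~np.isnan(p[:,0])]
    for i in range(4):
        n=np.array([-d[1],d[0]]);s=(p[:,:2]-o)@d;w=(p[:,:2]-o)@n;h=p[:,2]-(.0638-.2145*s)
        e=(s>smin)&(s<smax)&(h>.012)&(h<.022)
        lo=[]
        for sg in(1,-1):
            q=e&(sg*w>.030)&(sg*w<.045); lo.append((s[q],w[q],np.full(q.sum(),sg)))
        S,Wd,G=[np.concatenate(a) for a in zip(*lo)]
        c=np.linalg.lstsq(np.c_[S,G>0,G<0],Wd,rcond=None)[0]
        d=d+c[0]*n;d/=np.linalg.norm(d);o=o+n*(c[1]+c[2])/2
    f=(s>smin)&(s<smax)&(abs(w)<.025)&(abs(h)<.006)
    print('d',d,'o',o,'c',c,len(S),(G>0).sum(),'floor dz',np.median(h[f]) if f.any() else None,f.sum())
    return d,o,p
E
python3 - <<'E'
from lane import *
st=r.get_state();print(st['tool_pos'],st['q'].round(2))
im,P,M=snap('wrist'); save('w2.png',im); fit(P)
im2,P2,_=snap('scene'); fit(P2); im3,P3,_=snap('side'); fit(P3); save('s3.png',im3)
E
```

```text
[0.60517057 0.07708232 0.16024414] [ 0.13  0.44 -0.05  1.08 -0.    0.39]
d [-0.26588112 -0.96400583] o [0.59736773 0.05608814] c [ 6.41569717e-14  3.56382402e-02 -3.56382402e-02] 5185 1462 floor dz -0.0008782709346120549 17153
d [-0.26576098 -0.96403895] o [0.60122767 0.05502359] c [-2.99108732e-09  3.59300159e-02 -3.59300158e-02] 601 310 floor dz -0.0007046426163379582 806
d [-0.26587235 -0.96400824] o [0.59764847 0.05601078] c [ 7.12653027e-09  3.59010598e-02 -3.59010600e-02] 523 257 floor dz 0.000446757084934378 701
```

View pics/w2.png

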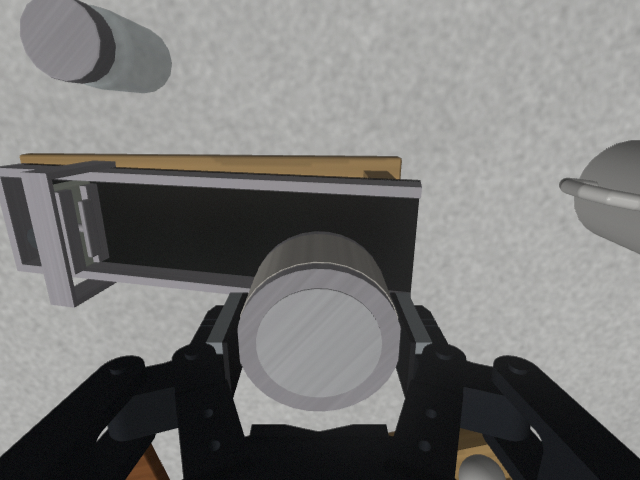

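Wrist view: the lane runs along the image. The upper end is at column 415, and the stop's bars are around (88,225), just uphill of the strap at (50,235). The tin is held at (320,345). I measure the tin, the lane centre line and the stop in this same frame.

Run:
```python
from lane import *
st=r.get_state();im,P,M=snap('wrist')
d,o,p=fit(P);n=np.array([-d[1],d[0]])
t=p[(np.hypot(*(p[:,:2]-st['tool_pos'][:2]).T)<.05)]
zt=t[:,2]; H=np.histogram(zt[(zt>.15)&(zt<.22)],bins=14,range=(.15,.22));print(H)
top=t[(zt>.184)&(zt<.194)]; c,R=cv2.minEnclosingCircle(top[:,:2].astype(np.float32));print('tin top',c,R,np.percentile(top,[1,50,99],0))
s=(p[:,:2]-o)@d;w=(p[:,:2]-o)@n;h=p[:,2]-(.0638-.2145*s)
q=(abs(w)<.045)&(abs(w)>.03)&(h>.01)&(h<.024);print('upper end s',np.percentile(s[q],[.2,1,2]))
b=abs(w)<.03
for a in np.arange(.06,.17,.004):
    k=b&(s>=a)&(s<a+.004);print(round(a,3),k.sum(),np.percentile(h[k],[2,50,98]).round(3) if k.any() else'')
print('tin s,w',(np.array(c)-o)@d,(np.array(c)-o)@n,'tcp s,w',(st['tool_pos'][:2]-o)@d,(st['tool_pos'][:2]-o)@n,'n',n)
```

```text
d [-0.26605299 -0.9639584 ] o [0.59736254 0.05608958] c [-5.20688426e-13  3.56471383e-02 -3.56471383e-02] 5169 1468 floor dz -0.0008951026228125603 17257
(array([  273,   447,   475,   624,   925,  1099,  1434, 19489,  1086,
         901,  1250,   982,  1862,  5224]), array([0.15 , 0.155, 0.16 , 0.165, 0.17 , 0.175, 0.18 , 0.185, 0.19 ,
       0.195, 0.2  , 0.205, 0.21 , 0.215, 0.22 ]))
tin top (0.5979844331741333, 0.07855124026536942) 0.04200746491551399 [[0.57552527 0.04256333 0.1846759 ]
 [0.60102213 0.07784007 0.18842865]
 [0.63037579 0.11463034 0.19298547]]
upper end s [-0.07751835 -0.07527164 -0.07234804]
0.06 424 [-0.002 -0.001  0.001]
0.064 430 [-0.002 -0.001  0.   ]
0.068 424 [-0.002 -0.001  0.   ]
0.072 417 [-0.002 -0.001  0.001]
0.076 415 [-0.002 -0.001  0.   ]
0.08 407 [-0.002 -0.001  0.   ]
0.084 413 [-0.002 -0.001  0.   ]
0.088 398 [-0.002 -0.001  0.001]
0.092 400 [-0.002 -0.001  0.   ]
0.096 387 [-0.002 -0.001  0.   ]
0.1 396 [-0.002 -0.001  0.   ]
0.104 396 [-0.002 -0.001  0.   ]
0.108 375 [-0.002 -0.001  0.   ]
0.112 392 [-0.002 -0.001  0.001]
0.116 383 [-0.002 -0.001  0.001]
0.12 376 [-0.002 -0.001  0.   ]
0.124 366 [-0.002 -0.001  0.001]
0.128 370 [-0.002 -0.001  0.001]
0.132 2047 [-0.001  0.019  0.051]
0.136 1270 [-0.001  0.025  0.051]
0.14 2135 [0.01  0.031 0.051]
0.144 682 [0.012 0.05  0.052]
0.148 479 [0.01  0.05  0.052]
0.152 32 [0.008 0.036 0.05 ]
0.156 93 [0.037 0.045 0.046]
0.16 45 [-0.001  0.045  0.046]
0.164 17 [-0.002 -0.001  0.   ]
0.168 22 [-0.001 -0.001  0.001]
tin s,w -0.021817567246265948 -0.005376509599966107 tcp s,w -0.021849145083409332 0.00227893409875975 n [ 0.9639584  -0.26605299]
```

Run:
```python
from lane import *
st=r.get_state();im,P,M=snap('wrist')
d,o,p=fit(P);n=np.array([-d[1],d[0]])
s=(p[:,:2]-o)@d;w=(p[:,:2]-o)@n
st_s=(st['tool_pos'][:2]-o)@d; st_w=(st['tool_pos'][:2]-o)@n
q=(abs(s-st_s)<.015)&(abs(w-st_w)<.05)&(abs(p[:,2]-.188)<.005)
print('tin across',np.percentile(w[q],[.5,50,99.5])); 
ww=w[q];print('mid',(np.percentile(ww,.5)+np.percentile(ww,99.5))/2,'tcp w',st_w)
a=np.radians(12);dz=p[:,2]-.0630
X=s*np.cos(a)-dz*np.sin(a);Z=s*np.sin(a)+dz*np.cos(a)
k=(abs(w)<.03)&(Z>.006)&(Z<.035)&(X>.05)&(X<.17)&(s>.08)
print(np.histogram(X[k],bins=np.arange(.11,.17,.002)))
for wl in(-.025,-.015,-.005,.005,.015):
    kk=k&(abs(w-wl)<.005);print(wl,np.percentile(X[kk],[1,5,25,50,75]).round(4))
e=(abs(w)<.02)&(abs(Z)<.003);print('upper floor end X',np.percentile(X[e],[.5,2]))
e=(abs(w)<.036)&(abs(w)>.033)&(abs(Z-.018)<.003);print('upper wall end X',np.percentile(X[e],[.5,2]))
```

```text
d [-0.26610006 -0.96394541] o [0.59741714 0.05607451] c [-6.77946439e-13  3.56532493e-02 -3.56532493e-02] 5191 1481 floor dz -0.0008710791176899726 17290
tin across [-0.02824659 -0.00364759  0.02861183]
mid 0.00018261893186087563 tcp w 0.0023688958539824544
(array([   0,    0,    0,    0,    0,    0,    0,    0,    0,    0,   59,
        569,  149, 1035,  658,  163,  453,   36,   18,   20,   13,   15,
          3,    0,    0,    0,    0,    0,    0,    0]), array([0.11 , 0.112, 0.114, 0.116, 0.118, 0.12 , 0.122, 0.124, 0.126,
       0.128, 0.13 , 0.132, 0.134, 0.136, 0.138, 0.14 , 0.142, 0.144,
       0.146, 0.148, 0.15 , 0.152, 0.154, 0.156, 0.158, 0.16 , 0.162,
       0.164, 0.166, 0.168, 0.17 ]))
-0.025 [0.1367 0.1371 0.138  0.1412 0.1432]
-0.015 [0.1319 0.1323 0.1338 0.1375 0.1384]
-0.005 [0.1319 0.1322 0.1334 0.1374 0.1383]
0.005 [0.1316 0.1321 0.1334 0.1373 0.1381]
0.015 [0.1317 0.1324 0.1334 0.1374 0.1381]
upper floor end X [-0.08273139 -0.08054527]
upper wall end X [-0.0822766  -0.07795842]
```

The tin is centred on the lane (0.2 mm off). The bars are at X≈0.137 and the paddle at 0.132, so the tin should be home with its rear at X≈0.079. I lower it.

jog_arm --pt "0 0 -0.02 0 1" --pt "0 0 -0.02 0 1" --pt "0 0 -0.02 0 1" --pt "0 0 -0.01 0 1" --pt "0 0 0 0 1" --pt "0 0 -0.001 0 1" --pt "0 0 -0.001 0 1" --pt "0 0 0 0 1"

```text
clock: 6.3
tool_pos: [0.6067, 0.0778, 0.0893]
ee_rot: [[-0.966, 0.259, 0.002], [0.259, 0.966, 0.0], [-0.002, 0.001, -1.0]]
wrist_force: [0.7, 0.7, -1.9]
gripper_width: 0.0565
grip_force: 64.5
```

jog_arm --pt "0 0 -0.001 0 1" --pt "0 0 0 0 1"

```text
clock: 6.5
tool_pos: [0.6061, 0.0778, 0.0876]
ee_rot: [[-0.966, 0.259, 0.001], [0.259, 0.966, 0.0], [-0.0, 0.0, -1.0]]
wrist_force: [-0.2, 0.2, -3.2]
gripper_width: 0.0564
grip_force: 64.5
```

jog_arm --pt "0 0 -0.001 0 1" --pt "0 0 0 0 1"

```text
clock: 6.7
tool_pos: [0.6059, 0.0778, 0.0862]
ee_rot: [[-0.966, 0.259, -0.0], [0.259, 0.966, -0.0], [0.0, -0.0, -1.0]]
wrist_force: [0.0, 0.4, -1.1]
gripper_width: 0.0564
grip_force: 64.5
```

jog_arm --pt "0 0 -0.001 0 1" --pt "0 0 0 0 1"

```text
clock: 6.9
tool_pos: [0.6061, 0.0778, 0.0859]
ee_rot: [[-0.966, 0.259, 0.001], [0.259, 0.966, 0.0], [-0.0, 0.0, -1.0]]
wrist_force: [-2.3, -1.0, 2.3]
gripper_width: 0.0563
grip_force: 65.4
```

jog_arm --pt "0 0 -0.001 0 1" --pt "0 0 0 0 1"

```text
clock: 7.1
tool_pos: [0.6061, 0.0778, 0.0858]
ee_rot: [[-0.966, 0.259, 0.001], [0.259, 0.966, 0.0], [-0.001, 0.001, -1.0]]
wrist_force: [-3.1, -1.8, 8.4]
gripper_width: 0.0561
grip_force: 66.0
```

Contact with the floor. Now I open slowly.

jog_arm --pt "0 0 0 0 0.32" --pt "0 0 0 0 0.3" --pt "0 0 0 0 0.28" --pt "0 0 0 0 0.25" --pt "0 0 0 0 0.22" --pt "0 0 0 0 0.18" --pt "0 0 0 0 0.14" --pt "0 0 0 0 0.1" --pt "0 0 0 0 0.05" --pt "0 0 0 0 0.0" --pt "0 0 0 0 0" --pt "0 0 0 0 0"

```text
clock: 8.3
tool_pos: [0.606, 0.0778, 0.0844]
ee_rot: [[-0.966, 0.259, 0.0], [0.259, 0.966, 0.0], [-0.0, 0.0, -1.0]]
wrist_force: [-0.8, -0.1, 0.2]
gripper_width: 0.0857
grip_force: 0.0
```

jog_arm --pt "0 0 0.005 0 0" --pt "0 0 0.01 0 0" --pt "0 0 0.02 0 0" --pt "0 0 0.02 0 0" --pt "0 0 0.02 0 0" --pt "0 0 0 0 0" --pt "0 0 0 0 0" --pt "0 0 0 0 0"

```text
clock: 9.1
tool_pos: [0.6053, 0.0777, 0.1586]
ee_rot: [[-0.966, 0.259, -0.001], [0.259, 0.966, -0.0], [0.001, -0.001, -1.0]]
wrist_force: [-0.1, 0.1, -0.6]
gripper_width: 0.0856
grip_force: 0.0
```

Run:
```python
from lane import *
st=r.get_state();im,P,M=snap('wrist'); save('w3.png',im)
d,o,p=fit(P);n=np.array([-d[1],d[0]])
s=(p[:,:2]-o)@d;w=(p[:,:2]-o)@n
a=np.radians(12);dz=p[:,2]-.0630
X=s*np.cos(a)-dz*np.sin(a);Z=s*np.sin(a)+dz*np.cos(a)
k=(abs(w)<.03)&(abs(Z-.04)<.004)&(X<.06)&(X>-.08)
print('tin X,w',np.percentile(X[k],[.5,50,99.5]),np.percentile(w[k],[.5,50,99.5]),np.percentile(Z[k],[2,50,98]),k.sum())
t=st['tool_pos'];ss=(t[:2]-o)@d;dd=t[2]-.063
print('tcp s,w,X,Z',ss,(t[:2]-o)@n,ss*np.cos(a)-dd*np.sin(a),ss*np.sin(a)+dd*np.cos(a),t,st['q'].round(2))
```

```text
d [-0.26692449 -0.96371745] o [0.5975082  0.05604951] c [-1.63537532e-08  3.57728744e-02 -3.57728738e-02] 6573 2817 floor dz -0.0008674329454253712 14299
tin X,w [-0.05234621 -0.02545775  0.00329168] [-0.02751081 -0.00096872  0.02846354] [0.03850751 0.04020436 0.04153096] 8046
tcp s,w,X,Z -0.022929440220283075 0.0017492608228418726 -0.04230168654162892 0.08872927205221398 [0.60531442 0.07768009 0.15858534] [ 0.13  0.44 -0.05  1.07 -0.    0.39]
```

View pics/w3.png

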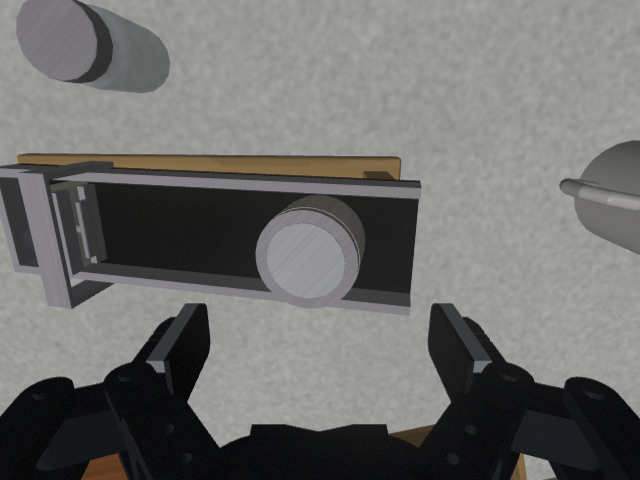

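The tin stands flat in the lane, its top seen at (308,257), at X≈-0.025 and central. I move the hand uphill, shut the fingers and lower them behind the tin.

jog_arm --pt "0.0035 0.014 0 0 1" --pt "0.0035 0.014 0 0 1" --pt "0.0035 0.014 0 0 1" --pt "0.004 0.014 0 0 1" --pt "0 0 0 0 1" --pt "0 0 0 0 1" --pt "0 0 0 0 1" --pt "0 0 0 0 1" --pt "0 0 -0.02 0 1" --pt "0 0 -0.02 0 1" --pt "0 0 -0.015 0 1" --pt "0 0 0 0 1"

```text
clock: 10.35
tool_pos: [0.6184, 0.1327, 0.102]
ee_rot: [[-0.966, 0.26, -0.005], [0.26, 0.966, -0.001], [0.004, -0.002, -1.0]]
wrist_force: [0.1, -0.2, -0.3]
gripper_width: 0.0
grip_force: 0.0
```

jog_arm --pt "0 0 -0.005 0 1" --pt "0 0 -0.005 0 1" --pt "0 0 -0.003 0 1" --pt "0 0 0 0 1" --pt "0 0 0 0 1"

```text
clock: 10.85
tool_pos: [0.6206, 0.1338, 0.0916]
ee_rot: [[-0.966, 0.259, 0.0], [0.259, 0.966, 0.0], [-0.0, 0.0, -1.0]]
wrist_force: [-0.8, 0.0, 0.5]
gripper_width: 0.0001
grip_force: 0.0
```

Run:
```python
from lane import *
st=r.get_state();im,P,M=snap('wrist'); save('w4.png',im)
print(st['tool_pos'],st['gripper_width'],st['wrist_force'])
d=np.array([-.2665,-.9638]);o=np.array([.5975,.05605]);n=np.array([-d[1],d[0]])
t=st['tool_pos'];a=np.radians(12);ss=(t[:2]-o)@d;dd=t[2]-.063
print('tcp w,X,Z',(t[:2]-o)@n,ss*np.cos(a)-dd*np.sin(a),ss*np.sin(a)+dd*np.cos(a))
```

```text
[0.62061414 0.13381857 0.09157451] 0.00010838937458199206 [-0.78849011  0.03691149  0.5387545 ]
tcp w,X,Z 0.0015520802230872231 -0.08528172187804378 0.01108569594535977
```

View pics/w4.png

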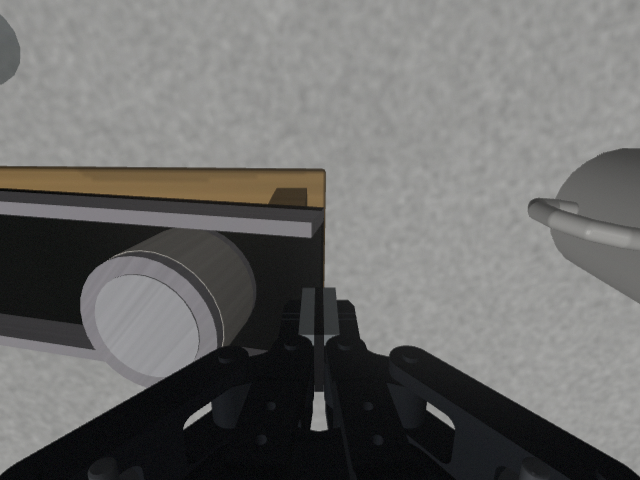

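The shut fingers stand in the lane behind the tin: tip at (320,300), tin at (150,310). I start the push in small steps downhill.

jog_arm --pt "-0.002 -0.0038 -0.0008 0 1" --pt "-0.001 -0.0038 -0.0008 0 1" --pt "-0.001 -0.0038 -0.0008 0 1" --pt "-0.001 -0.0038 -0.0009 0 1" --pt "-0.001 -0.0038 -0.0008 0 1" --pt "-0.001 -0.0038 -0.0008 0 1" --pt "-0.001 -0.0038 -0.0009 0 1" --pt "-0.001 -0.0038 -0.0008 0 1"

```text
clock: 11.7
tool_pos: [0.6115, 0.1032, 0.0847]
ee_rot: [[-0.966, 0.259, 0.0], [0.259, 0.966, 0.0], [-0.0, 0.0, -1.0]]
wrist_force: [-0.1, 0.7, 0.5]
gripper_width: -0.0
grip_force: 0.4
```

jog_arm --pt "-0.0011 -0.0038 -0.0008 0 1" --pt "-0.001 -0.0038 -0.0008 0 1" --pt "-0.001 -0.0038 -0.0009 0 1" --pt "-0.0011 -0.0038 -0.0008 0 1" --pt "-0.001 -0.0038 -0.0008 0 1" --pt "-0.001 -0.0038 -0.0009 0 1" --pt "-0.0011 -0.0038 -0.0008 0 1" --pt "-0.001 -0.0038 -0.0009 0 1" --pt "-0.001 -0.0038 -0.0008 0 1" --pt "-0.0011 -0.0038 -0.0008 0 1" --pt "-0.001 -0.0038 -0.0009 0 1" --pt "-0.001 -0.0038 -0.0008 0 1"

```text
clock: 12.9
tool_pos: [0.599, 0.0575, 0.0746]
ee_rot: [[-0.966, 0.259, 0.0], [0.259, 0.966, 0.0], [-0.0, 0.0, -1.0]]
wrist_force: [0.8, 0.8, -0.8]
gripper_width: -0.0003
grip_force: 0.3
```

```bash
cat > chk.py <<'E'
from lane import *
import sys
st=r.get_state();im,P,M=snap('wrist')
if len(sys.argv)>1: save(sys.argv[1],im)
d=np.array([-.2665,-.9638]);o=np.array([.5975,.05605]);n=np.array([-d[1],d[0]])
def L(p):
    a=np.radians(12);s=(p[...,:2]-o)@d;w=(p[...,:2]-o)@n;z=p[...,2]-.063
    return s*np.cos(a)-z*np.sin(a),w,s*np.sin(a)+z*np.cos(a)
X,w,Z=L(st['tool_pos']);print('tcp X,w,Z',X,w,Z,'F',st['wrist_force'].round(1))
p=P.reshape(-1,3);p=p[~np.isnan(p[:,0])];x,ww,z=L(p)
k=(abs(ww)<.03)&(abs(z-.04)<.003)&(x<X+.1)&(x>X+.012)
print('tin X,w,Z',np.percentile(x[k],[.5,50,99.5]).round(4),np.percentile(ww[k],[.5,99.5]).round(4),np.percentile(z[k],[2,50,98]).round(4),k.sum())
k=(abs(ww)<.025)&(z>.012)&(z<.034)&(x>X+.07)&(x<.16);
if k.any(): print('stop X',np.percentile(x[k],[1,5,25,50]).round(4),k.sum())
E
python3 chk.py w5.png
```

```text
tcp X,w,Z -0.004128694691094818 0.0010367184465886565 0.01101446821542276 F [ 0.8  0.8 -0.8]
tin X,w,Z [0.0084 0.0371 0.0635] [-0.0274  0.0208] [0.0383 0.0402 0.0414] 11601
stop X [0.1316 0.1321 0.133  0.1369] 4028
```

jog_arm --pt "-0.0011 -0.0038 -0.0008 0 1" --pt "-0.001 -0.0038 -0.0008 0 1" --pt "-0.001 -0.0038 -0.0009 0 1" --pt "-0.0011 -0.0038 -0.0008 0 1" --pt "-0.001 -0.0038 -0.0008 0 1" --pt "-0.001 -0.0038 -0.0009 0 1" --pt "-0.0011 -0.0038 -0.0008 0 1" --pt "-0.001 -0.0038 -0.0009 0 1" --pt "-0.001 -0.0038 -0.0008 0 1" --pt "-0.0011 -0.0038 -0.0008 0 1" --pt "-0.001 -0.0038 -0.0009 0 1" --pt "-0.001 -0.0038 -0.0008 0 1"

```text
clock: 14.15
tool_pos: [0.5866, 0.0118, 0.0646]
ee_rot: [[-0.966, 0.259, 0.0], [0.259, 0.966, -0.0], [-0.0, -0.0, -1.0]]
wrist_force: [0.1, 0.4, -0.5]
gripper_width: -0.0001
grip_force: 0.3
```

```bash
python3 chk.py w6.png
```

```text
tcp X,w,Z 0.044195206694969395 0.00123768668259157 0.011070991511707142 F [ 0.1  0.4 -0.5]
tin X,w,Z [0.0567 0.0855 0.1118] [-0.0271  0.0211] [0.0383 0.0402 0.0414] 11593
stop X [0.132  0.1324 0.1338 0.1375] 4787
```

View pics/w6.png

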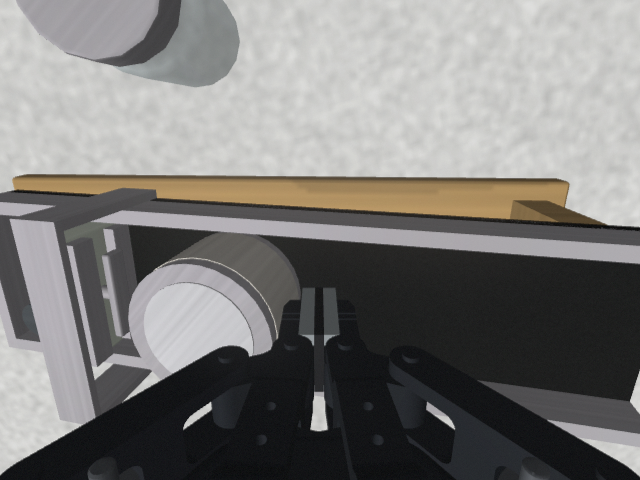

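Tin at (205,320), its front about 20 mm short of the stop bars at (110,285). I continue more finely.

jog_arm --pt "-0.0006 -0.0019 -0.0004 0 1" --pt "-0.0005 -0.0019 -0.0004 0 1" --pt "-0.0005 -0.0019 -0.0005 0 1" --pt "-0.0005 -0.0019 -0.0004 0 1" --pt "-0.0005 -0.0019 -0.0004 0 1" --pt "-0.0006 -0.0019 -0.0004 0 1" --pt "-0.0005 -0.0019 -0.0004 0 1" --pt "-0.0003 -0.0009 -0.0002 0 1" --pt "0 0 0 0 1"

```text
clock: 15.1
tool_pos: [0.5825, -0.0023, 0.0616]
ee_rot: [[-0.966, 0.259, -0.0], [0.259, 0.966, -0.0], [0.0, -0.0, -1.0]]
wrist_force: [0.6, 0.4, -0.7]
gripper_width: 0.0
grip_force: 0.1
```

jog_arm --pt "-0.0003 -0.0009 -0.0002 0 1" --pt "-0.0003 -0.0009 -0.0002 0 1" --pt "0 0 0 0 1"

```text
clock: 15.4
tool_pos: [0.582, -0.0039, 0.0612]
ee_rot: [[-0.966, 0.259, -0.0], [0.259, 0.966, -0.0], [0.0, -0.0, -1.0]]
wrist_force: [-0.3, -0.2, 0.2]
gripper_width: 0.0001
grip_force: 0.2
```

```bash
python3 chk.py
```

```text
tcp X,w,Z 0.060979162363715415 0.001036061657687052 0.011078691258985932 F [-0.3 -0.2  0.2]
tin X,w,Z [0.0735 0.1024 0.1285] [-0.0272  0.021 ] [0.0383 0.0402 0.0414] 11527
stop X [0.1322 0.1327 0.1371 0.1377] 2221
```

jog_arm --pt "-0.0001 -0.0005 -0.0001 0 1" --pt "-0.0001 -0.0005 -0.0001 0 1" --pt "0 0 0 0 1"

```text
clock: 15.75
tool_pos: [0.5818, -0.0049, 0.061]
ee_rot: [[-0.966, 0.259, -0.0], [0.259, 0.966, -0.0], [-0.0, -0.0, -1.0]]
wrist_force: [0.0, -0.3, 0.0]
gripper_width: -0.0
grip_force: 0.3
```

jog_arm --pt "-0.0001 -0.0005 -0.0001 0 1" --pt "-0.0002 -0.0005 -0.0001 0 1" --pt "0 0 0 0 1"

```text
clock: 16.05
tool_pos: [0.5815, -0.0059, 0.0608]
ee_rot: [[-0.966, 0.259, -0.0], [0.259, 0.966, -0.0], [0.0, -0.0, -1.0]]
wrist_force: [0.0, 0.6, 0.2]
gripper_width: 0.0
grip_force: 0.2
```

jog_arm --pt "-0.0001 -0.0005 -0.0001 0 1" --pt "0 0 0 0 1"

```text
clock: 16.25
tool_pos: [0.5814, -0.0064, 0.0607]
ee_rot: [[-0.966, 0.259, -0.0], [0.259, 0.966, -0.0], [0.0, -0.0, -1.0]]
wrist_force: [-0.1, 1.1, -1.4]
gripper_width: 0.0001
grip_force: 0.2
```

jog_arm --pt "-0.0002 -0.0005 -0.0001 0 1" --pt "0 0 0 0 1"

```text
clock: 16.45
tool_pos: [0.5812, -0.0069, 0.0606]
ee_rot: [[-0.966, 0.259, -0.0], [0.259, 0.966, -0.0], [0.0, -0.0, -1.0]]
wrist_force: [0.8, 0.6, 0.2]
gripper_width: -0.0
grip_force: 0.2
```

jog_arm --pt "-0.0001 -0.0005 -0.0001 0 1" --pt "0 0 0 0 1"

```text
clock: 16.65
tool_pos: [0.5811, -0.0074, 0.0605]
ee_rot: [[-0.966, 0.259, -0.0], [0.259, 0.966, -0.0], [0.0, -0.0, -1.0]]
wrist_force: [0.4, -0.0, -0.1]
gripper_width: 0.0002
grip_force: 0.2
```

jog_arm --pt "-0.0001 -0.0005 -0.0001 0 1" --pt "0 0 0 0 1"

```text
clock: 16.85
tool_pos: [0.581, -0.0079, 0.0604]
ee_rot: [[-0.966, 0.259, -0.0], [0.259, 0.966, -0.0], [0.0, -0.0, -1.0]]
wrist_force: [0.8, 1.1, 0.6]
gripper_width: -0.0001
grip_force: 0.2
```

jog_arm --pt "-0.0002 -0.0005 -0.0001 0 1" --pt "0 0 0 0 1"

```text
clock: 17.05
tool_pos: [0.5808, -0.0084, 0.0603]
ee_rot: [[-0.966, 0.259, -0.0], [0.259, 0.966, -0.0], [-0.0, -0.0, -1.0]]
wrist_force: [-0.4, -0.3, -0.5]
gripper_width: 0.0003
grip_force: 0.2
```

jog_arm --pt "-0.0001 -0.0005 -0.0001 0 1" --pt "0 0 0 0 1"

```text
clock: 17.25
tool_pos: [0.5807, -0.0089, 0.0602]
ee_rot: [[-0.966, 0.259, -0.0], [0.259, 0.966, 0.0], [0.0, 0.0, -1.0]]
wrist_force: [0.1, 0.9, -0.3]
gripper_width: 0.0003
grip_force: 0.2
```

jog_arm --pt "-0.0001 -0.0005 -0.0001 0 1" --pt "0 0 0 0 1"

```text
clock: 17.45
tool_pos: [0.5806, -0.0094, 0.0601]
ee_rot: [[-0.966, 0.259, -0.0], [0.259, 0.966, -0.0], [0.0, -0.0, -1.0]]
wrist_force: [0.7, 0.6, -0.4]
gripper_width: -0.0004
grip_force: 0.3
```

```bash
python3 chk.py w7.png; python3 -c "
import cv2;a=cv2.imread('pics/w7.png')[180:480,0:380];cv2.imwrite('pics/w7c.png',cv2.resize(a,None,fx=2,fy=2,interpolation=2))"
```

```text
tcp X,w,Z 0.06670217610539285 0.001158865159611399 0.011194533494631634 F [ 0.7  0.6 -0.4]
tin X,w,Z [0.0792 0.1076 0.1321] [-0.0271  0.0211] [0.0382 0.0402 0.0414] 11301
stop X [0.1368 0.137  0.1375 0.1378] 905
```

View pics/w7c.png

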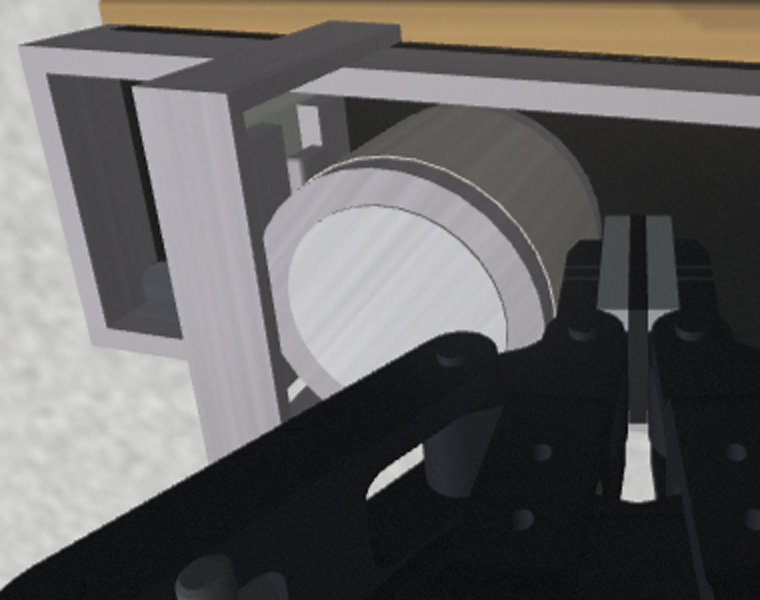

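The tin (400,270) almost touches the bars at (300,140), with no solid resistance yet. I keep stepping.

jog_arm --pt "-0.0002 -0.0005 -0.0001 0 1" --pt "0 0 0 0 1"

```text
clock: 17.7
tool_pos: [0.5804, -0.0099, 0.06]
ee_rot: [[-0.966, 0.259, -0.0], [0.259, 0.966, -0.0], [-0.0, -0.0, -1.0]]
wrist_force: [0.4, 0.6, -0.1]
gripper_width: 0.0004
grip_force: 0.3
```

jog_arm --pt "-0.0001 -0.0005 -0.0001 0 1" --pt "0 0 0 0 1"

```text
clock: 17.9
tool_pos: [0.5803, -0.0104, 0.0599]
ee_rot: [[-0.966, 0.259, -0.0], [0.259, 0.966, -0.0], [0.0, -0.0, -1.0]]
wrist_force: [0.0, 0.3, -0.4]
gripper_width: 0.0001
grip_force: 0.3
```

jog_arm --pt "-0.0001 -0.0005 -0.0001 0 1" --pt "0 0 0 0 1"

```text
clock: 18.1
tool_pos: [0.5802, -0.0109, 0.0598]
ee_rot: [[-0.966, 0.259, 0.0], [0.259, 0.966, -0.0], [-0.0, -0.0, -1.0]]
wrist_force: [-0.0, 0.5, -1.1]
gripper_width: 0.0001
grip_force: 0.3
```

jog_arm --pt "-0.0002 -0.0005 -0.0001 0 1" --pt "0 0 0 0 1"

```text
clock: 18.3
tool_pos: [0.58, -0.0114, 0.0597]
ee_rot: [[-0.966, 0.259, -0.0], [0.259, 0.966, -0.0], [0.0, -0.0, -1.0]]
wrist_force: [0.3, 0.8, -0.2]
gripper_width: 0.0
grip_force: 0.3
```

jog_arm --pt "-0.0001 -0.0005 -0.0001 0 1" --pt "0 0 0 0 1"

```text
clock: 18.5
tool_pos: [0.58, -0.0116, 0.0597]
ee_rot: [[-0.966, 0.259, 0.0], [0.259, 0.966, 0.001], [-0.0, 0.001, -1.0]]
wrist_force: [-0.5, 2.3, -0.1]
gripper_width: -0.0002
grip_force: 0.8
```

```bash
python3 chk.py
```

```text
tcp X,w,Z 0.06903056010967666 0.0011966743544380952 0.0112512040838303 F [-0.5  2.3 -0.1]
tin X,w,Z [0.0816 0.109  0.132 ] [-0.0271  0.021 ] [0.0382 0.0403 0.0414] 10936
stop X [0.1391 0.1392 0.1405 0.1423] 185
```

Contact: motion stalled, and the force is rising. Now smaller steps.

jog_arm --pt "0 -0.0003 0 0 1" --pt "0 0 0 0 1" --pt "0 0 0 0 1"

```text
clock: 18.85
tool_pos: [0.5801, -0.0118, 0.0597]
ee_rot: [[-0.966, 0.259, 0.0], [0.259, 0.966, 0.001], [-0.0, 0.001, -1.0]]
wrist_force: [1.3, 3.2, -0.4]
gripper_width: -0.0001
grip_force: 1.5
```

jog_arm --pt "0 0 0 0 1" --pt "0 0 0 0 1"

```text
clock: 19.05
tool_pos: [0.5801, -0.0119, 0.0597]
ee_rot: [[-0.966, 0.259, 0.0], [0.259, 0.966, 0.001], [-0.0, 0.001, -1.0]]
wrist_force: [-0.2, 3.3, -0.6]
gripper_width: -0.0001
grip_force: 1.7
```

jog_arm --pt "0 -0.0004 -0.0001 0 1" --pt "0 0 0 0 1" --pt "0 0 0 0 1"

```text
clock: 19.35
tool_pos: [0.5803, -0.012, 0.0597]
ee_rot: [[-0.966, 0.259, 0.001], [0.259, 0.966, 0.001], [-0.0, 0.001, -1.0]]
wrist_force: [0.9, 4.9, 0.2]
gripper_width: 0.0001
grip_force: 2.5
```

jog_arm --pt "-0.0001 -0.0004 -0.0001 0 1" --pt "0 0 0 0 1" --pt "0 0 0 0 1"

```text
clock: 19.65
tool_pos: [0.5804, -0.0121, 0.0596]
ee_rot: [[-0.966, 0.258, 0.001], [0.258, 0.966, 0.002], [-0.001, 0.002, -1.0]]
wrist_force: [1.3, 5.8, 0.1]
gripper_width: -0.0003
grip_force: 3.0
```

The force has risen to 5.8 N with no travel, so the tin is against the bars. I back off uphill, lift and check.

jog_arm --pt "0.0003 0.001 0.0002 0 1" --pt "0.0006 0.0019 0.0004 0 1" --pt "0.001 0.0038 0.0009 0 1" --pt "0.001 0.0038 0.001 0 1" --pt "0.0026 0.0094 0.0025 0 1" --pt "0.0026 0.0094 0.0025 0 1" --pt "0 0 0.02 0 1" --pt "0 0 0.03 0 1" --pt "0 0 0.03 0 1" --pt "0 0 0 0 1" --pt "0 0 0 0 1"

```text
clock: 20.75
tool_pos: [0.5888, 0.017, 0.1478]
ee_rot: [[-0.966, 0.258, 0.002], [0.258, 0.966, -0.0], [-0.002, 0.001, -1.0]]
wrist_force: [-0.5, -0.6, -0.0]
gripper_width: 0.0
grip_force: 0.0
```

```bash
python3 chk.py w8.png
python3 - <<'E'
from h import *
a=cv2.imread('pics/w8.png'); im,P,M=snap('scene'); im2,P2,_=snap('side')
b=im[200:300,230:430,::-1]; c=im2[190:300,230:390,::-1]
out=np.zeros((600,800,3),np.uint8)
out[:300,:400]=cv2.resize(a,(400,300)); out[:300,400:]=cv2.resize(c,(400,300),interpolation=2)
z=a[200:350,0:400]; out[300:,:]=cv2.resize(z,(800,300),interpolation=2)
cv2.imwrite('pics/fin.png',out)
for n,I,(u,v) in [('jar',P,(302,210)),('can',P,(402,162)),('mug',P,(457,200)),('moka',P,(222,282)),('bottle',P,(116,240))]: print(n,I[v,u].round(3))
E
```

```text
tcp X,w,Z 0.02146102704574836 0.002025764027866318 0.09129215665806595 F [-0.5 -0.6 -0. ]
tin X,w,Z [0.08   0.1023 0.1212] [-0.0266  0.0294] [0.0382 0.0402 0.0415] 5254
stop X [0.0916 0.0922 0.0947 0.1374] 407
jar [ 0.469 -0.019  0.094]
can [0.446 0.331 0.105]
mug [0.63  0.344 0.07 ]
moka [ 0.663 -0.344  0.154]
bottle [ 0.527 -0.471  0.222]
```

View pics/fin.png

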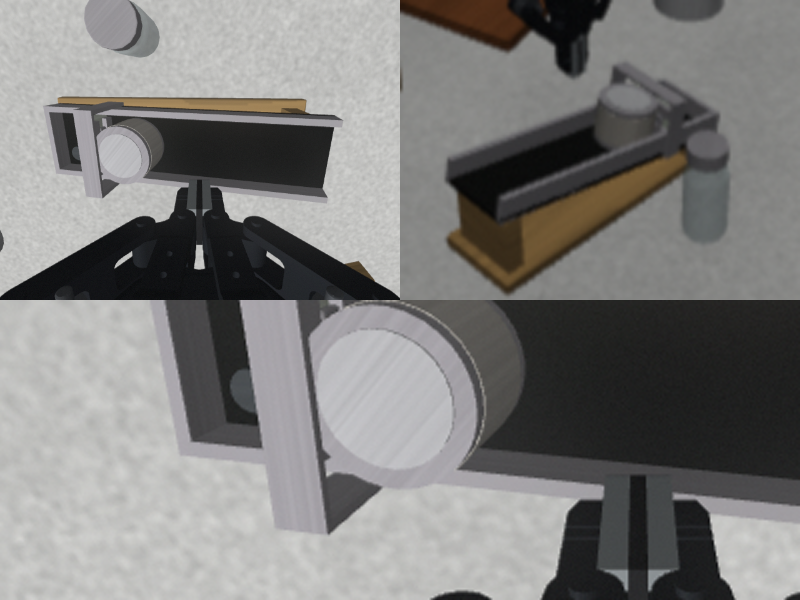

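The tin stands upright against the bars: rear at X≈0.080, front at the bars near 0.138. The paddle is hidden behind it, and the bystanders I measured (jar, can, mug, moka pot, bottle) are unmoved to within measuring noise. The hand is clear, so I hand in.

```bash
python3 -c "
from plant import r
print(r.hand_in())"
```

```text
the job is handed in; nothing more can be done
None
```

The job is handed in: the tin stands upright against the stop's bars, the hand is clear, and the highest push force I read was about 6 N. I judged the paddle fully back from that force and the tin's position, because the tin hides it from the cameras.

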